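# Ring the biscuit bases for mousse cakes

### The arm

A 7-joint arm with a two-finger parallel gripper is mounted at the origin on the work surface. World frame = base frame: x ahead of the robot, y to its left, z up, the work surface at z = 0. Lengths are in m, angles in rad, forces in N, time in s.
With the tool pointing down it reaches from about 0.4 to 0.85 m from the base axis. Payload 10.4 kg.
Tool frame: the origin (TCP) lies between the finger pads; the fingertips stand 19 mm ahead of it and the grasp point (between the pads) is the TCP (manip.tip_reach is the z of the fingertips in the tool frame, in m); z points along the fingers, y is the direction in which the jaws open and shut (so a half turn about z gives the same grasp; the last joint's range is limited). The gripper opens to 85 mm and grips with 20 to 120 N. Pads are 22 mm wide; open, the fingers measure 114 mm over their backs; the gripper's body (76 mm by 85 mm) begins 54 mm behind the grasp point. The pads swing forward as they close: fully open they stand 13 mm farther back than shut.
Start: joints at [-1.323, 0.332, -0.065, 1.46, 0.022, 1.35, -0.088], TCP at [0.167, 0.602, 0.25] pointing down, gripper open.
Joint ranges: [-2.6, 2.6], [-0.5, 2.12], [-1.47, 1.34], [0.16, 2.42], [-1.27, 4.41], [0.06, 2.06], [-2.6, 2.6]. Speed limits (rad/s): [2.22, 2.22, 2.79, 2.79, 3.14, 3.14, 3.14].

### API

Orientations are given as a unit quaternion [x, y, z, w].
In Python, from workcell import sensors, cams, manip gives the robot as it stands.
- The arm moves only by the shell command python3 -m jog 'ROWS' [FORCE]. ROWS is JSON, a list of rows, each a list of 3 entries, a list of its own where there are three numbers: the shift along the world's x, y, z in m, then the turn, a rotation vector about the world's x, y, z in rad, then the opening in per cent of the stroke, from 0 (shut) to 100 (fully open). In form: [[[dx, dy, dz], [wx, wy, wz], grip], ...]. A call has 1 to 5 rows; each row shifts and turns the pose as measured when the row begins; what a row does not reach is not made up. A row lasts 1/8 s, in which the tool goes at most 62.5 mm and 10.7 degrees, less where a joint would pass 70% of its speed; a pose out of reach is approached as far as the arm can. A call with a gripper value outside its range is refused whole. The fingers move at their own pace and stop on an object; FORCE is the grip in N (left out, the last holds). Time passes only in rows, so rows that do not move let the fingers close. It gives the time, the measured TCP pose, the force and the opening at its end, in the units of the state.
- sensors.get_obs(): the state, without advancing time (a new reading comes with each control period).
- cams.camera(name): name is "side" or "top" or "wrist"; returns (picture, depth): 420x560x3 uint8, red, green, blue; 420x560 float32, m along the optical axis (not along the pixel's ray), 0 where there is no reading.
- cams.camera_model(name): a dict with "intrinsics" (3x3 intrinsics, pixels), "k1" (the pictures are not rectified: a ray, as slopes to the right and down, at radius r is drawn at 1 + k1 r^2 times it, then the intrinsics apply), "view" (4x4, takes a point from world to camera coordinates). Camera axes: x right, y down, z forward; pixel columns grow to the right and rows downward; lengths in m; the calibration is good to about 2 mm. A picture is of the moment at which its call begins: read the wrist's pose just before it. camera_model takes no time and is no camera call; for the wrist camera it gives the pose at the moment of the call.
- manip.hand_in(): hands the job in, once; it reports no verdict.
The state is a dict: "clock": time; "joint_pos": joint angles; "joint_velocities": joint speeds; "tau": joint torques, N m; "position": TCP position; "ee_rot": TCP orientation; "ft_force": force on the tool from outside, world axes, zero at the start; "torque": the same for the moment, N m; "grip_width": opening from 0.0 (shut) to 1.0 (fully open).
Only numpy, scipy, OpenCV 4.12 (cv2) and the standard library are available. Lean on these libraries where they do the work, as an engineer would, in place of code of your own. Each camera call takes 0.05 s, during which the arm holds its last target.

### The job

Get the mousse cakes ready for filling: place each of the four steel ring moulds round the biscuit base of its own shape and size, standing flat on the board with the biscuit centred inside, and the square and oblong rings in line with their biscuits. Leave the jar and the bowl where they stand.

Things in the scene. Friction and masses are not known exactly. Their poses are not given: they have to be found in the camera images.
- ring_large: Loose open steel ring mould (no bottom, no lid), standing upright on the worktop, the larger of the two round ones: outer diameter 68 mm, inner 62 mm, 45 mm tall, walls 3 mm, 0.05 to 0.15 kg. Origin: centre of its lower rim; z up.
- ring_small: Loose open steel ring mould (no bottom, no lid), standing upright on the worktop, the smaller of the two round ones: outer diameter 50 mm, inner 44 mm, 45 mm tall, walls 3 mm, 0.05 to 0.15 kg. Origin: centre of its lower rim; z up.
- ring_square: Loose open steel ring mould (no bottom, no lid), standing upright on the worktop, square, 60 x 60 mm outside, 54 x 54 mm inside, 45 mm tall, walls 3 mm, 0.05 to 0.15 kg. Origin: centre of its lower rim; z up; x and y square to its sides.
- ring_oblong: Loose open steel ring mould (no bottom, no lid), standing upright on the worktop, oblong (rectangular), 90 x 46 mm outside, 84 x 40 mm inside, 45 mm tall, walls 3 mm, 0.05 to 0.15 kg. Origin: centre of its lower rim; z up; x along its 90 mm length, y across it.
- base_large: Board with a baked biscuit base: round black board, diameter 90 mm, 4 mm thick, lying on the worktop; at its centre a golden biscuit, round, diameter 46 mm, 8 mm thick (its top is 12 mm above the worktop). Biscuit and board are stuck down and do not move. The larger round ring belongs round this biscuit, standing on the board. Origin: centre of the board's underside, on the worktop; z up.
- base_small: Board with a baked biscuit base: round black board, diameter 72 mm, 4 mm thick, lying on the worktop; at its centre a golden biscuit, round, diameter 29 mm, 8 mm thick (its top is 12 mm above the worktop). Biscuit and board are stuck down and do not move. The smaller round ring belongs round this biscuit, standing on the board. Origin: centre of the board's underside, on the worktop; z up.
- base_square: Board with a baked biscuit base: square black board, 84 x 84 mm, 4 mm thick, lying on the worktop; at its centre a golden biscuit, square, 38 x 38 mm, sides parallel to the board's, 8 mm thick (its top is 12 mm above the worktop). Biscuit and board are stuck down and do not move. The square ring belongs round this biscuit, standing on the board. Origin: centre of the board's underside, on the worktop; z up; x and y square to its sides.
- base_oblong: Board with a baked biscuit base: oblong black board, 112 x 68 mm, 4 mm thick, lying on the worktop; at its centre a golden biscuit, oblong, 69 x 26 mm, lengthways on the board, 8 mm thick (its top is 12 mm above the worktop). Biscuit and board are stuck down and do not move. The oblong ring belongs round this biscuit, standing on the board. Origin: centre of the board's underside, on the worktop; z up; x along its length, y across it.
- jar: Bystander among the things: closed amber glass jar with a black cap, diameter 56 mm, 85 mm tall, loose, 0.3 kg. Not to be moved. Origin: centre of its underside.
- bowl: Bystander among the things: empty white ceramic bowl, rim diameter 84 mm, 40 mm tall, loose, 0.25 kg. Not to be moved. Origin: centre of its underside.

How it is judged:
At the end, for the whole second after the job is handed in: Each ring stands on the board of its own shape and size, biscuit inside: centres within 10 mm, rim within 3 mm of the board, tilt under 0.06 rad, square ring (in quarter turns) and oblong ring (in half turns) parallel to the biscuit within 0.2 rad, released, at rest; jar and bowl upright (horizontal distance between ring_large and base_large below 0.01 m and z of ring_large in the frame of base_large between 0.001 and 0.007 m and angle between each of ring_large, ring_small, ring_square, ring_oblong's own z axis and vertical below 0.06 rad and linear speed of each of ring_large, ring_small, ring_square, ring_oblong below 0.02 m/s and horizontal distance between ring_small and base_small below 0.01 m and z of ring_small in the frame of base_small between 0.001 and 0.007 m and horizontal distance between ring_square and base_square below 0.01 m and z of ring_square in the frame of base_square between 0.001 and 0.007 m and (angle between the x axis of ring_square and the x axis of base_square, either way round below 0.2 rad or angle between the x axis of ring_square and the y axis of base_square, either way round below 0.2 rad) and horizontal distance between ring_oblong and base_oblong below 0.01 m and z of ring_oblong in the frame of base_oblong between 0.001 and 0.007 m and angle between the x axis of ring_oblong and the x axis of base_oblong, either way round below 0.2 rad and angle between each of jar, bowl's own z axis and vertical below 0.1 rad); the robot touches nothing.
It fails at once if the jar is moved by more than 20 mm (distance of jar from where it was at the start of the episode above 0.02 m).
It fails at once if the bowl is moved by more than 20 mm (distance of bowl from where it was at the start of the episode above 0.02 m).
It also fails if it takes over 115 s, if anything falls off the work surface, if the arm or the gripper's body presses on something with over 40 N, if the wrist force passes 120 N, or if a joint passes its speed limit or range.

## Working session

There is one attempt and no reset: what is moved stays moved. The work goes in short steps, Python scripts to look and compute and a shell command to move; the robot and the scene stay as the last step left them, time stands still between calls to the robot, and variables do not carry over. Pictures are saved under pics/ and viewed, and the job is handed in when it is done.

```bash
ls; mkdir -p pics; python3 - <<'E'
from workcell import sensors, cams, manip
import cv2
o=sensors.get_obs();print(o)
for n in ["top","side","wrist"]:
    m=cams.camera_model(n);print(n,m)
    p,d=cams.camera(n)
    cv2.imwrite(f"pics/{n}0.png",p[:,:,::-1])
    import numpy as np
    np.savez(f"pics/{n}0.npz",p=p,d=d,K=m["intrinsics"],k1=m["k1"],V=m["view"])
E
```

```text
pics
{'clock': 0.0, 'joint_pos': array([-1.32259623,  0.33286835, -0.06469574,  1.46095163,  0.02159142,
        1.34987224, -0.08849572]), 'joint_velocities': array([ 1.93895209e-03,  4.33598664e-04, -6.32233992e-06,  1.10188565e-03,
        3.94348130e-04,  1.01863289e-03, -2.46888966e-04]), 'tau': array([-4.37143699e-04, -6.25436139e+01,  4.88545094e-02, -3.91608024e+01,
        1.62189861e-02,  9.83559410e-03, -6.10736890e-06]), 'position': array([0.16710027, 0.6018903 , 0.24951317]), 'ee_rot': array([ 1.34976978e-01,  9.90848486e-01, -6.99114233e-04, -6.61420257e-05]), 'ft_force': array([-0.03306151, -0.47940321,  0.13926354]), 'torque': array([ 0.01822046,  0.02186221, -0.01660666]), 'grip_width': 1.0023760021599069}
top {'intrinsics': array([[531.69283886,   0.        , 277.25177012],
       [  0.        , 531.69283886, 213.81243945],
       [  0.        ,   0.        ,   1.        ]]), 'k1': -0.15599705204295658, 'view': array([[-0.01386086, -0.99986266, -0.00908471,  0.00984674],
       [-0.99470898,  0.01471322, -0.10167385,  0.49226844],
       [ 0.10179356,  0.00762736, -
[... 400 characters left out ...]
28736e-01, -7.05080551e-01, -6.86338312e-01,
         1.19749483e-01],
       [ 1.67586170e-01,  6.65563996e-01, -7.27282231e-01,
         1.03684530e+00],
       [ 0.00000000e+00,  0.00000000e+00,  0.00000000e+00,
         1.00000000e+00]])}
wrist {'intrinsics': array([[328.71967793,   0.        , 279.57394854],
       [  0.        , 328.71967793, 214.58732787],
       [  0.        ,   0.        ,   1.        ]]), 'k1': 0.021192496084438878, 'view': array([[ 0.26705235,  0.96368023, -0.0018589 , -0.62272424],
       [ 0.92800135, -0.25664414,  0.27008753, -0.03535116],
       [ 0.25980094, -0.07385257, -0.96283398,  0.37852671],
       [ 0.        ,  0.        ,  0.        ,  1.        ]])}
```

View pics/top0.png

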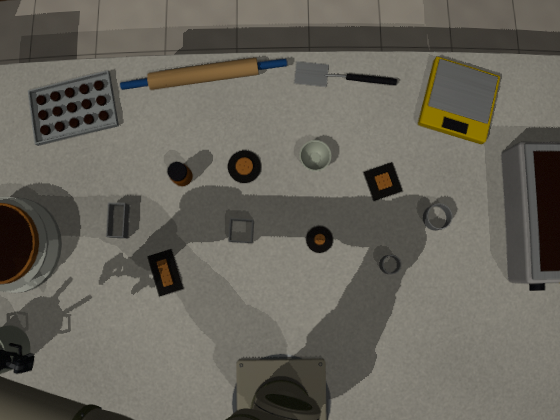

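View pics/side0.png

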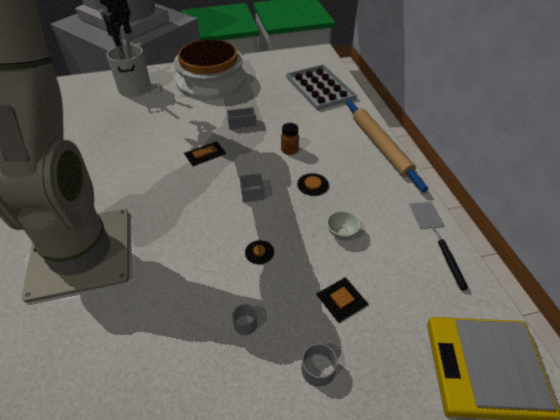

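View pics/wrist0.png

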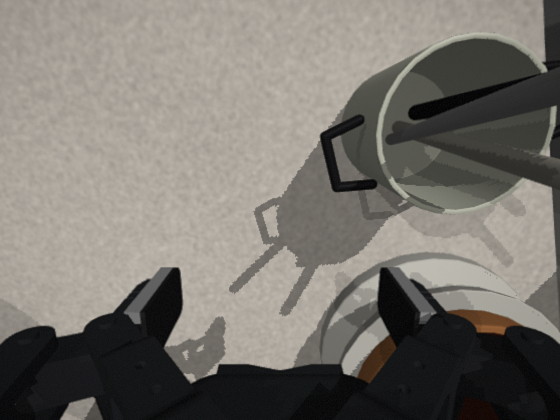

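The top view shows oblong ring (119,220), square ring (241,230), large ring (436,215), small ring (389,264). The bases are large (244,166), small (319,239), square (383,181) and oblong (165,272), with the jar at (180,173) and the bowl at (315,155). The side view shows the same things. Next I'll measure in both views.

```bash
cat > h.py <<'E'
import numpy as np, cv2
def load(f):
    z=np.load(f); return z["p"],z["d"],z["K"],float(z["k1"]),z["V"]
def slopes(uv,K,k1):
    uv=np.atleast_2d(np.asarray(uv,float)); q=(uv-[K[0,2],K[1,2]])/[K[0,0],K[1,1]]
    s=q.copy()
    for _ in range(15): s=q/(1+k1*(s**2).sum(1,keepdims=True))
    return s
def rays(uv,K,k1,V):
    s=slopes(uv,K,k1); d=np.c_[s,np.ones(len(s))]@V[:3,:3]
    return -V[:3,:3].T@V[:3,3], d
def plane(uv,z,K,k1,V):
    c,d=rays(uv,K,k1,V); return c+d*((z-c[2])/d[:,2])[:,None]
def proj(P,K,k1,V):
    P=np.atleast_2d(P)@V[:3,:3].T+V[:3,3]; s=P[:,:2]/P[:,2:]
    s=s*(1+k1*(s**2).sum(1,keepdims=True)); return s*[K[0,0],K[1,1]]+[K[0,2],K[1,2]]
def cloud(d,K,k1,V):
    v,u=np.mgrid[:d.shape[0],:d.shape[1]]; s=slopes(np.c_[u.ravel(),v.ravel()],K,k1)
    P=np.c_[s,np.ones(len(s))]*d.reshape(-1,1)
    return ((P-V[:3,3])@V[:3,:3]).reshape(*d.shape,3)
def tri(uv1,c1,uv2,c2):
    a,d=rays(uv1,*c1);b,e=rays(uv2,*c2);d=d[0];e=e[0]
    t=np.linalg.lstsq(np.c_[d,-e],b-a,rcond=None)[0]
    p,q=a+d*t[0],b+e*t[1]; return (p+q)/2,np.linalg.norm(p-q)
E
python3 - <<'E'
from h import *
for n in ["top","side"]:
    p,d,K,k1,V=load(f"pics/{n}0.npz")
    hsv=cv2.cvtColor(p,cv2.COLOR_RGB2HSV)
    W=cloud(d,K,k1,V)
    print(n,(d>0).mean())
    m=((hsv[...,0]>5)&(hsv[...,0]<25)&(hsv[...,1]>130)&(hsv[...,2]>90)).astype(np.uint8)
    N,L,S,C=cv2.connectedComponentsWithStats(m)
    for i in range(1,N):
        if 25<S[i,4]<900:
            w=plane(C[i],.012,K,k1,V)[0]
            if .3<w[0]<.85 and abs(w[1])<.45:
                r=cv2.minAreaRect(np.argwhere(L==i)[:,::-1].astype(np.float32))
                print("bis",C[i].round(1),S[i,4],w.round(4),"depth z",np.median(W[L==i][:,2]).round(4))
    # raised things
    m=((W[...,2]>.030)&(W[...,2]<.06)&(d>0)&(W[...,0]>.3)&(W[...,0]<.85)&(abs(W[...,1])<.4)).astype(np.uint8)
    N,L,S,C=cv2.connectedComponentsWithStats(m)
    for i in range(1,N):
        if S[i,4]>15:
            q=W[L==i]; top=q[q[:,2]>np.percentile(q[:,2],95)-.006]
            r=cv2.minAreaRect(top[:,:2].astype(np.float32))
            print("up",C[i].round(1),S[i,4],"zmax",np.percentile(q[:,2],95).round(4),"rect",np.round(r[0],4),np.round(r[1],4),round(r[2],1))
p,*_=load("pics/top0.npz")
a=cv2.resize(p[130:300,90:270],None,fx=4.3,fy=3.5,interpolation=cv2.INTER_CUBIC)
cv2.imwrite("pics/tA.png",cv2.resize(p[140:300,90:270],(720,640)[:2],interpolation=cv2.INTER_CUBIC)[:600,:,::-1])
cv2.imwrite("pics/tB.png",cv2.resize(p[140:290,290:470],(720,600),interpolation=cv2.INTER_CUBIC)[:,:,::-1])
E
```

```text
top 0.9959608843537415
bis [243.8 165.7] 209 [0.6236 0.0901 0.012 ] depth z 0.0124
bis [383.1 180.8] 181 [ 0.5776 -0.2794  0.012 ] depth z 0.0121
bis [319.6 241.4] 31 [ 0.4195 -0.1067  0.012 ] depth z 0.0123
bis [165.2 275. ] 148 [0.3367 0.2991 0.012 ] depth z 0.012
up [158.9  84.9] 108 zmax 0.0459 rect [0.8459 0.3118] [0.0081 0.0689] 0.4
up [423.7 115.1] 97 zmax 0.0378 rect [ 0.7569 -0.3951] [0.0174 0.0611] 78.6
up [315.9 153.7] 242 zmax 0.0431 rect [ 0.6429 -0.0984] [0.0798 0.0794] 44.0
up [184.1 177.4] 85 zmax 0.0596 rect [0.5921 0.2474] [0.0304 0.0539] 53.3
up [428.5 216.5] 59 zmax 0.0484 rect [ 0.4799 -0.3915] [0.0147 0.0548] 89.6
up [240.3 229.7] 140 zmax 0.0489 rect [0.4509 0.0973] [0.06   0.0599] 85.2
up [391.2 264.2] 100 zmax 0.0485 rect [ 0.3571 -0.2871] [0.0498 0.046 ] 88.7
side 0.995922619047619
bis [201.5 151.6] 65 [0.335  0.2982 0.012 ] depth z 0.0123
bis [312.5 181.5] 134 [0.6229 0.09   0.012 ] depth z 0.0122
bis [255.9 250. ] 29 [ 0.4189 -0.1068  0.012 ] depth z 0.0122
bis [341.8 296.6] 251 [ 0.5774 -0.2802  0.012 ] depth z 0.0121
bis [433.  318.7] 28 [ 0.748  -0.3788  0.012 ] depth z 0.0335
bis [458.4 319.3] 46 [ 0.7998 -0.3936  0.012 ] depth z 0.0345
bis [431.8 344.7] 54 [ 0.7175 -0.4312  0.012 ] depth z 0.0152
up [358.6 117.2] 61 zmax 0.0433 rect [0.8468 0.3154] [0.0068 0.0643] 1.9
up [289.2 141.6] 158 zmax 0.0589 rect [0.5924 0.2432] [0.0276 0.0519] 57.9
up [251.6 183.2] 247 zmax 0.0463 rect [0.4506 0.0987] [0.0653 0.0598] 85.7
up [343.5 221.4] 284 zmax 0.0415 rect [ 0.6439 -0.0972] [0.0823 0.0817] 2.0
up [244.3 315.9] 252 zmax 0.0463 rect [ 0.3576 -0.2866] [0.049  0.0496] 5.7
up [439.8 319.6] 127 zmax 0.0364 rect [ 0.7579 -0.3911] [0.0585 0.0172] 0.4
up [317.  347.3] 127 zmax 0.0461 rect [ 0.48   -0.3916] [0.0148 0.0548] 87.8
```

```bash
python3 - <<'E'
from h import *
approx={"base_large":(.623,.090),"base_square":(.577,-.28),"base_small":(.42,-.107),"base_oblong":(.337,.299)}
rings={"ring_large":(.48,-.40),"ring_small":(.357,-.287),"ring_square":(.4507,.098),"ring_oblong":(.475,.41)}
cams_={n:load(f"pics/{n}0.npz") for n in ["top","side"]}
cent={}
for n,(p,d,K,k1,V) in cams_.items():
    W=cloud(d,K,k1,V); mx=p.max(2)
    for b,(x,y) in approx.items():
        near=np.hypot(W[...,0]-x,W[...,1]-y)<.085
        m=(near&(W[...,2]>-.003)&(W[...,2]<.02)&((mx<42)|((p[...,0]>1.5*p[...,2].astype(float))))).astype(np.uint8)
        m=cv2.morphologyEx(m,cv2.MORPH_CLOSE,np.ones((5,5)))
        N,L,S,C=cv2.connectedComponentsWithStats(m); i=1+S[1:,4].argmax()
        c,_=cv2.findContours((L==i).astype(np.uint8),cv2.RETR_EXTERNAL,cv2.CHAIN_APPROX_NONE)
        w=plane(c[0][:,0],.004,K,k1,V)[:,:2].astype(np.float32)
        r=cv2.minAreaRect(w)
        cent[n,b]=proj([*r[0],.004],K,k1,V)[0]
        print(n,b,"rect",np.round(r[0],4),np.round(r[1],4),round(r[2],1))
    for b,(x,y) in rings.items():
        s=(np.hypot(W[...,0]-x,W[...,1]-y)<.07)&(W[...,2]>.036)&(W[...,2]<.056)
        q=W[s]; r=cv2.minAreaRect(q[:,:2].astype(np.float32))
        cent[n,b]=proj([*r[0],.045],K,k1,V)[0]
        print(n,b,len(q),"rect",np.round(r[0],4),np.round(r[1],4),round(r[2],1),"z",np.percentile(q[:,2],[10,50,90]).round(4))
E
```

```text
top base_large rect [0.6239 0.0898] [0.0865 0.0861] 26.0
top base_square rect [ 0.5783 -0.2795] [0.0833 0.083 ] 17.5
top base_small rect [ 0.4274 -0.1065] [0.0682 0.0684] 17.5
top base_oblong rect [0.3448 0.3024] [0.1106 0.0685] 16.8
top ring_large 138 rect [ 0.4789 -0.4175] [0.0667 0.0673] 42.3 z [0.0379 0.0442 0.0475]
top ring_small 83 rect [ 0.3561 -0.2869] [0.0495 0.049 ] 85.3 z [0.0394 0.0446 0.048 ]
top ring_square 116 rect [0.4509 0.0976] [0.0607 0.06  ] 85.6 z [0.0396 0.0446 0.0484]
top ring_oblong 195 rect [0.4825 0.4246] [0.0488 0.0918] 86.8 z [0.0378 0.0435 0.0478]
side base_large rect [0.6227 0.087 ] [0.0858 0.0824] 74.3
side base_square rect [ 0.5774 -0.2806] [0.0823 0.0834] 18.0
side base_small rect [ 0.4269 -0.1082] [0.0668 0.0667] 75.8
side base_oblong rect [0.3443 0.3006] [0.1109 0.0708] 16.0
side ring_large 281 rect [ 0.4793 -0.4176] [0.0674 0.0672] 50.9 z [0.0378 0.0438 0.0461]
side ring_small 184 rect [ 0.3578 -0.2881] [0.0491 0.0498] 27.9 z [0.0378 0.0433 0.0461]
side ring_square 176 rect [0.4505 0.0982] [0.0662 0.0598] 85.8 z [0.0376 0.0429 0.0462]
side ring_oblong 180 rect [0.4821 0.4248] [0.0546 0.0903] 88.5 z [0.0374 0.0421 0.0468]
```

View pics/tA.png

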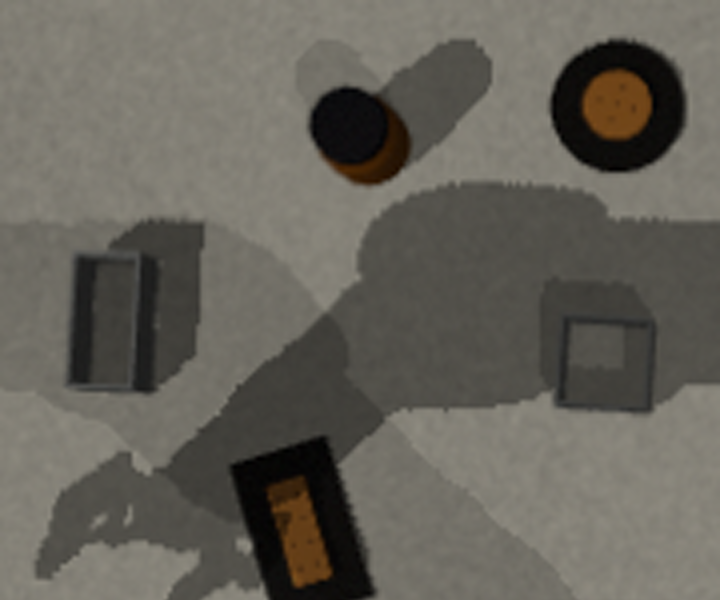

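View pics/tB.png

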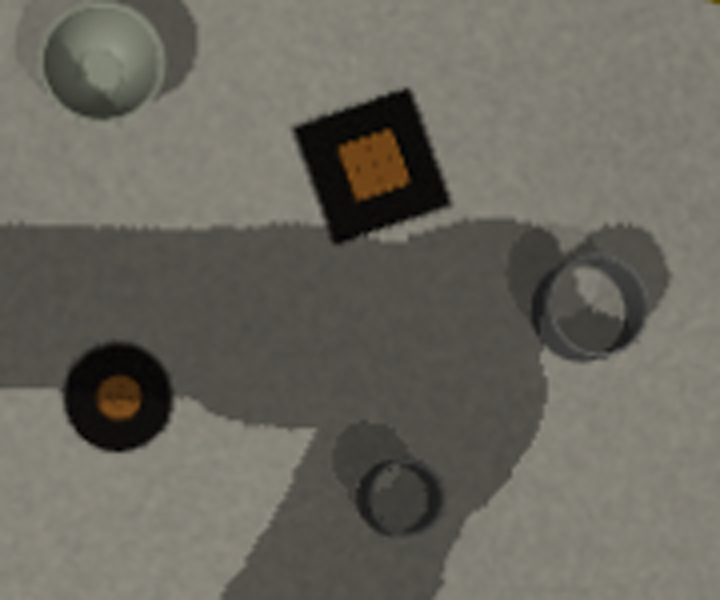

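```bash
python3 - <<'E'
from h import *
c={n:load(f"pics/{n}0.npz")[2:] for n in ["top","side"]}
print("biscuit large",tri((243.8,165.7),c["top"],(312.5,181.5),c["side"]))
print("biscuit square",tri((383.1,180.8),c["top"],(341.8,296.6),c["side"]))
# rim centres: ellipse/quad centre of high points in pixel space, each view separately
rings={"ring_large":(.479,-.4175),"ring_small":(.357,-.2873),"ring_square":(.4507,.0977),"ring_oblong":(.482,.4247)}
for b,(x,y) in rings.items():
    uv={}
    for n in c:
        p,d,K,k1,V=load(f"pics/{n}0.npz"); W=cloud(d,K,k1,V)
        s=(np.hypot(W[...,0]-x,W[...,1]-y)<.07)&(W[...,2]>.041)
        r=cv2.minAreaRect(np.argwhere(s)[:,::-1].astype(np.float32)); uv[n]=r[0]
    print(b,tri(uv["top"],c["top"],uv["side"],c["side"]))
E
python3 -m jog '[[[0.05,-0.028,0],[0,0,0.1],100],[[0.05,-0.028,0],[0,0,0.1],100],[[0.05,-0.028,0],[0,0,0.015],100],[[0.05,-0.028,0],[0,0,0],100],[[0.05,-0.028,0],[0,0,0],100]]' 40
```

```text
biscuit large (array([0.62325623, 0.09004808, 0.01177141]), np.float64(0.0005774078676603034))
biscuit square (array([ 0.57771812, -0.2795935 ,  0.0111273 ]), np.float64(0.00020037538154034766))
ring_large (array([ 0.4794897 , -0.41847009,  0.0437834 ]), np.float64(0.0006565798874609398))
ring_small (array([ 0.35725173, -0.28705519,  0.04375702]), np.float64(0.00018962256227526863))
ring_square (array([0.4507333 , 0.09745517, 0.04331713]), np.float64(0.00012732632400893633))
ring_oblong (array([0.48231243, 0.42406688, 0.04299967]), np.float64(0.0008393937638732069))
clock: 0.78
position: [0.4174, 0.4596, 0.248]
ee_rot: [0.019, 1.0, -0.001, -0.002]
ft_force: [-0.0, 0.5, 0.4]
grip_width: 0.997
```

```bash
python3 -m jog '[[[0.045,-0.03,-0.02],[0,0,0],100],[[0.0195,-0.005,-0.05],[0,0,0],100],[[0,0,-0.04],[0,0,0],100],[[0,0,0],[0,0,0],100]]'
cat > wr.py <<'E'
import sys,cv2,numpy as np
from workcell import sensors,cams
from h import *
n=sys.argv[1]; cam=sys.argv[2] if len(sys.argv)>2 else "wrist"
o=sensors.get_obs(); m=cams.camera_model(cam); p,d=cams.camera(cam)
np.savez(f"pics/{n}.npz",p=p,d=d,K=m["intrinsics"],k1=m["k1"],V=m["view"]); cv2.imwrite(f"pics/{n}.png",p[:,:,::-1])
print(o["position"].round(4),o["ee_rot"].round(4),o["grip_width"])
E
python3 wr.py w1
```

```text
clock: 1.27
position: [0.4891, 0.4176, 0.1351]
ee_rot: [0.023, 1.0, -0.002, -0.0]
ft_force: [0.1, -0.4, -0.1]
grip_width: 0.998
[0.4891 0.4176 0.1351] [ 2.340e-02  9.997e-01 -2.100e-03 -5.000e-04] 0.9983708472846903
```

View pics/w1.png

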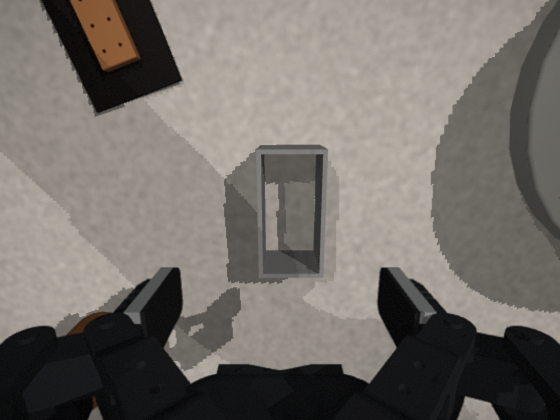

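The wrist view shows the oblong ring between the jaws: rim corners about (257,148), (327,148), (323,276), (259,276). I'll measure it on its rim plane.

```bash
cat > ringpose.py <<'E'
import sys
from h import *
# usage: file x y : points near rim height from depth; extents in xy
f=sys.argv[1];x,y=float(sys.argv[2]),float(sys.argv[3]); zl=float(sys.argv[4]) if len(sys.argv)>4 else .041; zh=zl+.01
p,d,K,k1,V=load(f"pics/{f}.npz"); W=cloud(d,K,k1,V)
s=(np.hypot(W[...,0]-x,W[...,1]-y)<.065)&(W[...,2]>zl)&(W[...,2]<zh)
q=W[s]; r=cv2.minAreaRect(q[:,:2].astype(np.float32)); e=cv2.minEnclosingCircle(q[:,:2].astype(np.float32))
print(len(q),"rect",np.round(r[0],4),np.round(r[1],4),round(r[2],1),"circ",np.round(e[0],4),round(e[1]*2,4),"z med",np.median(q[:,2]).round(4))
E
python3 ringpose.py w1 .482 .4245
python3 - <<'E'
from h import *
p,d,K,k1,V=load("pics/w1.npz"); w=plane([(257,148),(327,148),(323,276),(259,276)],.045,K,k1,V); print(w.round(4),w.mean(0))
E
```

```text
1913 rect [0.482  0.4238] [0.0462 0.0905] 87.6 circ [0.4815 0.4237] 0.1003 z med 0.0444
[[0.4353 0.4038 0.045 ]
 [0.4373 0.4483 0.045 ]
 [0.5265 0.4448 0.045 ]
 [0.5246 0.3994 0.045 ]] [0.48091702 0.42405823 0.045     ]
```

```bash
python3 -m jog '[[[-0.007,0.0063,-0.03],[0,0,0],100],[[0,0,-0.035],[0,0,0],100],[[0,0,-0.02],[0,0,0],100],[[0,0,0],[0,0,0],100]]'
```

```text
clock: 1.82
position: [0.4849, 0.4301, 0.0599]
ee_rot: [0.022, 1.0, 0.004, 0.005]
ft_force: [0.5, -0.2, 0.0]
grip_width: 0.998
```

```bash
python3 -m jog '[[[-0.003,-0.006,-0.012],[0,0,0],100],[[0,0,0],[0,0,0],100],[[0,0,0],[0,0,0],100]]'
```

```text
clock: 2.2
position: [0.4833, 0.425, 0.0509]
ee_rot: [0.022, 1.0, 0.006, 0.006]
ft_force: [-0.7, -0.6, 0.0]
grip_width: 1.001
```

```bash
python3 -m jog '[[[-0.001,-0.001,-0.02],[-0.012,0.012,0],100],[[0,0,0],[0,0,0],100],[[0,0,0],[0,0,0],100]]'
```

```text
clock: 2.58
position: [0.4824, 0.4241, 0.0296]
ee_rot: [0.022, 1.0, -0.001, 0.0]
ft_force: [-0.3, -0.5, -0.2]
grip_width: 0.999
```

```bash
python3 -m jog '[[[0,0,0.003],[0,0,0],0],[[0,0,0],[0,0,0],0],[[0,0,0],[0,0,0],0],[[0,0,0],[0,0,0],0],[[0,0,0],[0,0,0],0]]' 40
```

```text
clock: 3.2
position: [0.4825, 0.4242, 0.0334]
ee_rot: [0.022, 1.0, -0.001, 0.0]
ft_force: [-0.4, 0.9, -1.7]
grip_width: 0.529
```

```bash
python3 -m jog '[[[0,0,0.04],[0,0,0],0],[[-0.01,-0.01,0.04],[0,0,0.08],0],[[-0.035,-0.03,0],[0,0,0.1],0],[[-0.035,-0.03,0],[0,0,0.1],0],[[-0.035,-0.03,0],[0,0,0.05],0]]'; python3 -m jog '[[[0,0,0],[0,0,0],0],[[0,0,0],[0,0,0],0]]'; python3 wr.py w2
```

```text
clock: 3.82
position: [0.3656, 0.3224, 0.1145]
ee_rot: [-0.148, 0.989, -0.001, 0.001]
ft_force: [0.4, 0.4, -0.9]
grip_width: 0.532
clock: 4.08
position: [0.3638, 0.3206, 0.1146]
ee_rot: [-0.148, 0.989, -0.001, 0.001]
ft_force: [0.5, 0.5, -1.1]
grip_width: 0.533
[0.3638 0.3206 0.1146] [-0.1477  0.989  -0.0012  0.0011] 0.5330041224839674
```

View pics/w2.png

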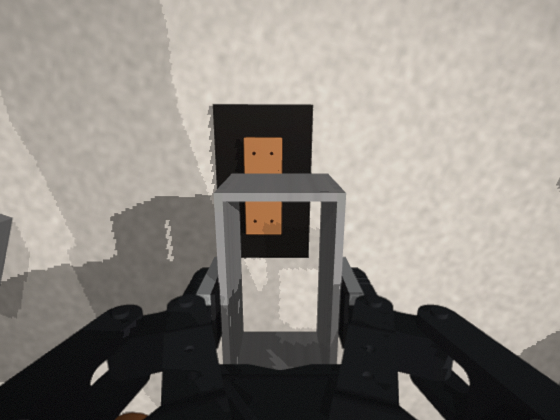

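The held ring is aligned with the oblong board. The board's corners are near (212,105), (312,104), (309,258), and the biscuit's near (244,138), (282,138), (281,234), (246,235).

```bash
python3 - <<'E'
from h import *
p,d,K,k1,V=load("pics/w2.npz"); w=plane([(244,137.5),(282,137.5),(281,234.5),(246,234.5)],.012,K,k1,V); print(w.round(4),w.mean(0).round(4))
a=w[0]-w[3];print(np.degrees(np.arctan2(a[1],a[0])),np.linalg.norm(a))
b=plane([(212.5,104.5),(312.5,104.5)],.004,K,k1,V);print(b.round(4),np.linalg.norm(b[0]-b[1]),b.mean(0))
W=cloud(d,K,k1,V)
# rim of held ring (height)
s=(W[...,2]>.10)&(W[...,2]<.14);s[300:]=0; q=W[s];print(len(q),cv2.minAreaRect(q[:,:2].astype(np.float32)),np.percentile(q[:,2],[5,50,95]))
E
```

```text
[[0.3144 0.279  0.012 ]
 [0.307  0.3033 0.012 ]
 [0.3727 0.3228 0.012 ]
 [0.3802 0.2985 0.012 ]] [0.3436 0.3009 0.012 ]
-163.47601534179054 0.06858623976910766
[[0.3004 0.2523 0.004 ]
 [0.2807 0.3167 0.004 ]] 0.06734189887041776 [0.29056268 0.28453239 0.004     ]
8211 ((0.34654128551483154, 0.31365007162094116), (0.05641669034957886, 0.07285003364086151), 18.313518524169922) [0.10345209 0.12372397 0.13295901]
```

```bash
python3 -m jog '[[[-0.019,-0.019,-0.01],[0,0,0],0],[[0,0,-0.025],[0,0,0],0],[[0,0,0],[0,0,0],0],[[0,0,0],[0,0,0],0]]'
```

```text
clock: 4.62
position: [0.347, 0.3036, 0.0798]
ee_rot: [-0.147, 0.989, -0.001, 0.002]
ft_force: [-0.1, 0.1, -1.7]
grip_width: 0.529
```

```bash
python3 -m jog '[[[-0.004,-0.003,-0.015],[-0.003,0,0],0],[[0,0,-0.012],[0,0,0],0],[[0,0,-0.005],[0,0,0],0],[[0,0,0],[0,0,0],0]]'
```

```text
clock: 5.12
position: [0.3433, 0.3012, 0.0464]
ee_rot: [-0.147, 0.989, -0.002, 0.002]
ft_force: [-0.3, -0.2, -1.1]
grip_width: 0.531
```

```bash
python3 -m jog '[[[0,0,-0.007],[0.003,0.004,0],0],[[0,0,0],[0,0,0],0],[[0,0,-0.002],[0,0,0],0],[[0,0,0],[0,0,0],0]]'
```

```text
clock: 5.62
position: [0.3437, 0.3016, 0.0374]
ee_rot: [-0.147, 0.989, 0.0, 0.001]
ft_force: [0.2, -0.0, -1.5]
grip_width: 0.529
```

```bash
python3 -m jog '[[[0,0,-0.0015],[0,0,0],0],[[0,0,0],[0,0,0],0]]'
```

```text
clock: 5.88
position: [0.3441, 0.3019, 0.0375]
ee_rot: [-0.147, 0.989, 0.0, 0.001]
ft_force: [0.7, -0.1, -1.3]
grip_width: 0.531
```

```bash
python3 -m jog '[[[0,0,-0.004],[0,0,0],0],[[0,0,0],[0,0,0],0]]'
```

```text
clock: 6.12
position: [0.3449, 0.3025, 0.037]
ee_rot: [-0.147, 0.989, 0.001, 0.001]
ft_force: [-1.8, 0.2, -0.8]
grip_width: 0.53
```

```bash
python3 -m jog '[[[0,0,-0.002],[0,0,0],0],[[0,0,0],[0,0,0],70],[[0,0,0],[0,0,0],85],[[0,0,0],[0,0,0],85],[[0,0,0],[0,0,0],85]]'
```

```text
clock: 6.75
position: [0.3451, 0.3028, 0.0356]
ee_rot: [-0.147, 0.989, 0.001, 0.001]
ft_force: [0.5, -0.9, 0.7]
grip_width: 0.847
```

Now I'll rise and look.

```bash
python3 -m jog '[[[0,0,0.035],[0,0,0],85],[[0,0,0.05],[0,0,0],100],[[0,0,0.05],[0,0,0],100],[[0,0,0.03],[0,0,0],100],[[0,0,0],[0,0,0],100]]'; python3 wr.py w3;python3 ringpose.py w3 .344 .3015 .043
```

```text
clock: 7.38
position: [0.3439, 0.3016, 0.2047]
ee_rot: [-0.147, 0.989, 0.0, 0.001]
ft_force: [0.3, -0.4, 0.0]
grip_width: 1.0
[0.3439 0.3016 0.2047] [-1.469e-01  9.891e-01  4.000e-04  6.000e-04] 1.000276932977219
1208 rect [0.3442 0.3012] [0.0906 0.0461] 16.9 circ [0.3439 0.3011] 0.1004 z med 0.0483
```

View pics/w3.png

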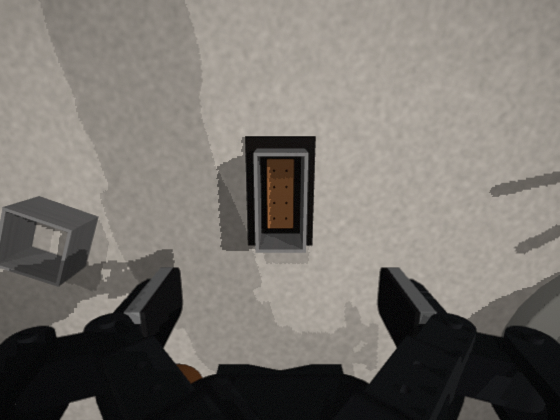

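The oblong ring is round its biscuit: the rim spans (254..308, 150..250) with the biscuit inside, 16.9° yaw, rim at 48 mm. Next is the square ring.

```bash
python3 -m jog '[[[0.02,-0.04,0],[0,0,-0.09],100],[[0.025,-0.045,-0.01],[0,0,-0.09],100],[[0.025,-0.045,-0.02],[0,0,-0.09],100],[[0.02,-0.04,-0.02],[0,0,-0.06],100],[[0.005,-0.01,-0.01],[0,0,0],100]]'; python3 -m jog '[[[0,0,0],[0,0,0],100],[[0,0,0],[0,0,0],100]]'; python3 wr.py w4;python3 ringpose.py w4 .4507 .0976
```

```text
clock: 8.05
position: [0.4372, 0.1153, 0.1359]
ee_rot: [0.021, 1.0, -0.002, -0.003]
ft_force: [-0.2, 0.6, -0.2]
grip_width: 1.002
clock: 8.3
position: [0.4359, 0.1159, 0.1343]
ee_rot: [0.02, 1.0, -0.003, -0.005]
ft_force: [0.2, -0.2, 0.1]
grip_width: 0.998
[0.4359 0.1159 0.1343] [ 0.0203  0.9998 -0.0029 -0.0047] 0.9982088315114521
1693 rect [0.4501 0.0963] [0.0601 0.0609] 85.9 circ [0.45   0.0963] 0.0844 z med 0.0443
```

View pics/w4.png

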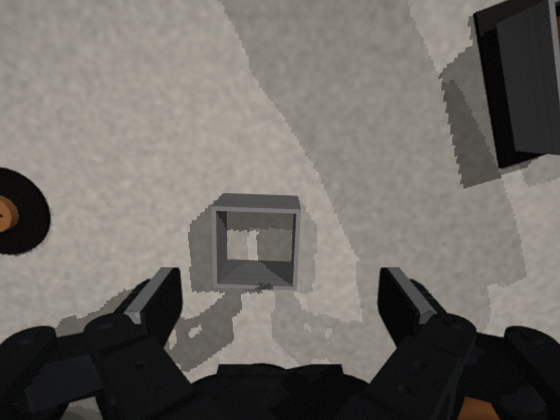

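```bash
python3 -m jog '[[[0.014,-0.0195,-0.01],[0.005,-0.009,-0.03],100],[[0,0,-0.03],[0,0,0],100],[[0,0,-0.015],[0,0,0],100],[[0,0,0],[0,0,0],100],[[0,0,0],[0,0,0],100]]'
```

```text
clock: 8.98
position: [0.4524, 0.0967, 0.0794]
ee_rot: [0.035, 0.999, 0.001, 0.002]
ft_force: [-0.1, 0.7, -0.5]
grip_width: 0.999
```

```bash
python3 -m jog '[[[-0.002,0,-0.02],[0,0.004,0],100],[[0,0,-0.02],[0,0,0],100],[[0,0,-0.005],[0,0,0],100],[[0,0,0],[0,0,0],100],[[0,0,0],[0,0,0],100]]'
```

```text
clock: 9.6
position: [0.4536, 0.0981, 0.0378]
ee_rot: [0.034, 0.999, 0.002, 0.004]
ft_force: [-0.1, -0.2, 0.9]
grip_width: 1.0
```

```bash
python3 -m jog '[[[-0.0035,-0.0015,-0.004],[-0.004,0.008,0],100],[[0,0,0],[0,0,0],0],[[0,0,0],[0,0,0],0],[[0,0,0],[0,0,0],0],[[0,0,0],[0,0,0],0]]' 40;python3 -m jog '[[[0,0,0],[0,0,0],0],[[0,0,0],[0,0,0],0]]'
```

```text
clock: 10.22
position: [0.4506, 0.0968, 0.0349]
ee_rot: [0.034, 0.999, 0.001, 0.0]
ft_force: [0.7, 0.2, -1.0]
grip_width: 0.695
clock: 10.48
position: [0.4506, 0.0968, 0.0349]
ee_rot: [0.034, 0.999, 0.001, 0.0]
ft_force: [-0.4, -0.8, -0.2]
grip_width: 0.697
```

```bash
python3 -m jog '[[[0,0,0.05],[0,0,0],0],[[0.01,-0.03,0.04],[0,0,0.09],0],[[0.018,-0.055,0],[0,0,0.09],0],[[0.018,-0.055,0],[0,0,0.09],0],[[0.018,-0.055,0],[0,0,0.06],0]]'; python3 -m jog '[[[0.018,-0.055,0],[0,0,0],0],[[0.018,-0.055,0],[0,0,0],0],[[0.01,-0.03,0],[0,0,0],0],[[0,0,0],[0,0,0],0],[[0,0,0],[0,0,0],0]]'; python3 wr.py w5
```

```text
clock: 11.1
position: [0.5148, -0.0991, 0.1279]
ee_rot: [-0.141, 0.99, 0.0, 0.001]
ft_force: [0.3, 0.2, -1.4]
grip_width: 0.695
clock: 11.72
position: [0.5606, -0.2478, 0.1265]
ee_rot: [-0.139, 0.99, -0.001, -0.0]
ft_force: [0.2, 0.1, -1.6]
grip_width: 0.698
[ 0.5606 -0.2478  0.1265] [-1.389e-01  9.903e-01 -6.000e-04 -3.000e-04] 0.6983518207889187
```

View pics/w5.png

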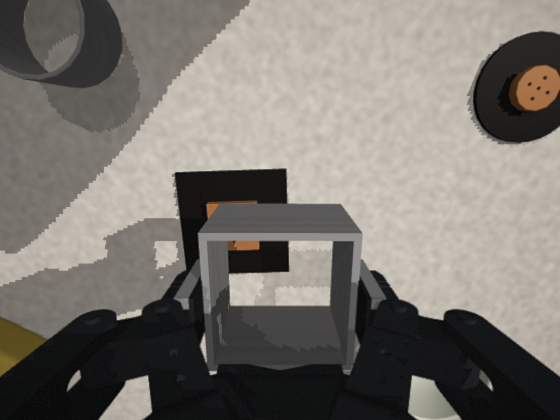

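The square board's corners are at about (176,173), (287,169), (289,271); the ring is held level and needs a slight turn.

```bash
python3 - <<'E'
from h import *
p,d,K,k1,V=load("pics/w5.npz"); w=plane([(176,173),(287,169),(289,271)],.004,K,k1,V); print(w.round(4),((w[0]+w[2])/2).round(4))
for a in (w[0]-w[1],w[2]-w[1]): print(np.degrees(np.arctan2(a[1],a[0])),np.linalg.norm(a))
E
```

```text
[[ 0.5509 -0.3328  0.004 ]
 [ 0.525  -0.2538  0.004 ]
 [ 0.6043 -0.2289  0.004 ]] [ 0.5776 -0.2808  0.004 ]
-71.89149807451541 0.08311070053482303
17.463170422119674 0.08312848478326033
```

```bash
python3 -m jog '[[[0.017,-0.032,0],[0,0,0.03],0],[[0,0,-0.02],[0,0,0],0],[[0,0,-0.02],[0,0,0],0],[[0,0,0],[0,0,0],0],[[0,0,0],[0,0,0],0]]'
```

```text
clock: 12.4
position: [0.5783, -0.2729, 0.0844]
ee_rot: [-0.158, 0.987, 0.001, -0.0]
ft_force: [0.2, -0.0, 0.2]
grip_width: 0.696
```

```bash
python3 -m jog '[[[0,-0.007,-0.01],[0,0,0],0],[[0,0,-0.015],[0,0,0],0],[[0,0,-0.008],[0,0,0],0],[[0,0,0],[0,0,0],0],[[0,0,0],[0,0,0],0]]'
```

```text
clock: 13.02
position: [0.5785, -0.2803, 0.0497]
ee_rot: [-0.158, 0.987, 0.001, 0.0]
ft_force: [-0.8, -0.9, -0.9]
grip_width: 0.694
```

```bash
python3 -m jog '[[[-0.001,0,-0.007],[0,-0.001,0],0],[[0,0,-0.003],[0,0,0],0],[[0,0,-0.003],[0,0,0],0],[[0,0,0],[0,0,0],0]]'
```

```text
clock: 13.52
position: [0.5784, -0.2806, 0.0395]
ee_rot: [-0.158, 0.987, 0.001, 0.002]
ft_force: [0.5, 0.1, -0.4]
grip_width: 0.694
```

```bash
python3 -m jog '[[[-0.0005,0.0005,-0.003],[0,0.004,0],0],[[0,0,-0.001],[0,0,0],0],[[0,0,0],[0,0,0],85],[[0,0,0],[0,0,0],92],[[0,0,0],[0,0,0],92]]'; python3 -m jog '[[[0,0,0.035],[0,0,0],95],[[0,0,0.05],[0,0,0],100],[[0,0,0.05],[0,0,0],100],[[0,0,0],[0,0,0],100]]'; python3 wr.py w6;python3 ringpose.py w6 .578 -.280 .043
```

```text
clock: 14.15
position: [0.579, -0.2807, 0.0387]
ee_rot: [-0.158, 0.987, 0.001, 0.001]
ft_force: [-0.5, 0.5, 0.3]
grip_width: 0.922
clock: 14.65
position: [0.5779, -0.2802, 0.176]
ee_rot: [-0.158, 0.987, 0.002, 0.0]
ft_force: [0.3, 0.4, 0.3]
grip_width: 1.0
[ 0.5779 -0.2802  0.176 ] [-0.1579  0.9875  0.0016  0.    ] 0.99962202434812
1384 rect [ 0.5782 -0.2822] [0.0602 0.0601] 18.0 circ [ 0.5781 -0.2823] 0.0838 z med 0.0483
```

View pics/w6.png

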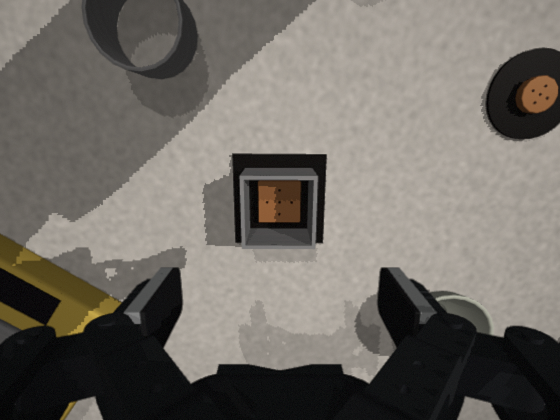

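The square ring stands on its board, 2 mm off centre, 18° yaw against 17.5°, rim at 48 mm. Next is the large ring, at top left of this view around (135,35).

```bash
python3 -m jog '[[[-0.035,-0.045,0],[0,0,0],100],[[-0.03,-0.045,0],[0,0,0],100],[[-0.025,-0.03,-0.02],[0,0,0],100],[[0,0,-0.015],[0,0,0],100],[[0,0,0],[0,0,0],100]]'; python3 -m jog '[[[0,0,0],[0,0,0],100]]'; python3 wr.py w7;python3 ringpose.py w7 .479 -.418
```

```text
clock: 15.32
position: [0.484, -0.3972, 0.1318]
ee_rot: [-0.158, 0.987, 0.006, -0.006]
ft_force: [0.7, -0.0, -0.5]
grip_width: 0.996
clock: 15.45
position: [0.4848, -0.3963, 0.1316]
ee_rot: [-0.158, 0.987, 0.006, -0.006]
ft_force: [0.1, -0.3, 0.3]
grip_width: 0.998
[ 0.4848 -0.3963  0.1316] [-0.1584  0.9873  0.0061 -0.0057] 0.9976648833790429
1525 rect [ 0.4784 -0.4196] [0.067  0.0673] 18.1 circ [ 0.4788 -0.4192] 0.0685 z med 0.0443
```

View pics/w7.png

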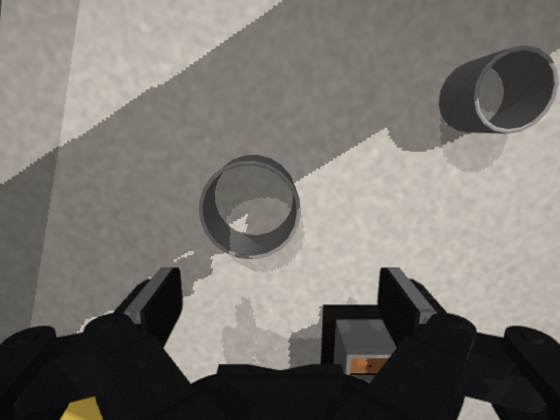

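```bash
python3 -m jog '[[[-0.006,-0.0225,0],[-0.01,-0.013,0],100],[[0,0,-0.02],[0,0,0],100],[[0,0,-0.02],[0,0,0],100],[[0,0,0],[0,0,0],100],[[0,0,0],[0,0,0],100]]'
```

```text
clock: 16.12
position: [0.4852, -0.4114, 0.0897]
ee_rot: [-0.165, 0.986, 0.001, 0.001]
ft_force: [0.2, 0.7, 0.6]
grip_width: 1.002
```

```bash
python3 -m jog '[[[-0.0065,-0.0075,0],[0,0.002,0],100],[[0,0,-0.008],[0,0,0],100],[[0,0,0],[0,0,0],100]]'
```

```text
clock: 16.5
position: [0.4807, -0.4173, 0.0824]
ee_rot: [-0.166, 0.986, 0.001, 0.0]
ft_force: [-1.2, -0.6, 0.7]
grip_width: 0.997
```

```bash
python3 -m jog '[[[-0.002,-0.0015,-0.012],[0,0,0],100],[[0,0,-0.015],[0,0,0],100],[[0,0,-0.012],[0,0,0],100],[[0,0,0],[0,0,0],100],[[0,0,0],[0,0,0],100]]'
```

```text
clock: 17.12
position: [0.4788, -0.4178, 0.0398]
ee_rot: [-0.166, 0.986, 0.001, 0.0]
ft_force: [-0.3, 0.3, 0.7]
grip_width: 1.003
```

```bash
python3 -m jog '[[[0,-0.0015,-0.007],[0,0,0],100],[[0,0,0],[0,0,0],0],[[0,0,0],[0,0,0],0],[[0,0,0],[0,0,0],0],[[0,0,0],[0,0,0],0]]' 40;python3 -m jog '[[[0,0,0],[0,0,0],0],[[0,0,0],[0,0,0],0]]'
```

```text
clock: 17.75
position: [0.4793, -0.4199, 0.0336]
ee_rot: [-0.166, 0.986, 0.001, 0.001]
ft_force: [-0.4, 0.6, -0.8]
grip_width: 0.791
clock: 18.0
position: [0.4793, -0.4199, 0.0336]
ee_rot: [-0.166, 0.986, 0.001, 0.001]
ft_force: [-0.4, 0.6, 0.4]
grip_width: 0.793
```

```bash
python3 -m jog '[[[0,0,0.05],[0,0,0],0],[[0,0,0.055],[0,0,0],0],[[0.01,0.03,0.02],[0,0,0],0],[[0.016,0.056,0],[0,0,0],0],[[0.016,0.056,0],[0,0,0],0]]'; python3 -m jog '[[[0.016,0.056,0],[0,0,0],0],[[0.016,0.056,0],[0,0,0],0],[[0.016,0.056,0],[0,0,0],0],[[0.016,0.056,0],[0,0,0],0],[[0.012,0.04,0],[0,0,0],0]]';python3 -m jog '[[[0,0,0],[0,0,0],0],[[0,0,0],[0,0,0],0]]'
```

```text
clock: 18.62
position: [0.5184, -0.279, 0.1613]
ee_rot: [-0.162, 0.987, 0.0, -0.0]
ft_force: [1.2, 0.6, -1.6]
grip_width: 0.791
clock: 19.25
position: [0.5954, -0.0047, 0.1616]
ee_rot: [-0.162, 0.987, 0.0, 0.0]
ft_force: [0.3, -0.5, -2.0]
grip_width: 0.794
clock: 19.5
position: [0.5954, -0.0008, 0.161]
ee_rot: [-0.165, 0.986, 0.001, 0.0]
ft_force: [-0.2, -0.5, -1.6]
grip_width: 0.794
```

```bash
python3 -m jog '[[[0.014,0.045,0],[0,0,0],0],[[0.012,0.04,-0.02],[0,0,0],0],[[0,0,-0.03],[0,0,0],0],[[0,0,0],[0,0,0],0],[[0,0,0],[0,0,0],0]]'
```

```text
clock: 20.12
position: [0.6228, 0.0777, 0.1114]
ee_rot: [-0.159, 0.987, -0.001, 0.001]
ft_force: [-0.3, 0.1, -1.7]
grip_width: 0.792
```

```bash
python3 -m jog '[[[0.0005,0.0125,0],[0,0.002,0],0],[[0,0,-0.02],[0,0,0],0],[[0,0,-0.02],[0,0,0],0],[[0,0,0],[0,0,0],0],[[0,0,0],[0,0,0],0]]'; python3 wr.py w8;python3 wr.py s8 side
```

```text
clock: 20.75
position: [0.6238, 0.0895, 0.0703]
ee_rot: [-0.158, 0.987, -0.001, 0.001]
ft_force: [0.6, -0.1, -1.4]
grip_width: 0.791
[0.6238 0.0895 0.0703] [-1.582e-01  9.874e-01 -8.000e-04  6.000e-04] 0.7906876283560428
[0.6237 0.0894 0.0702] [-1.581e-01  9.874e-01 -8.000e-04  5.000e-04] 0.7929272844123837
```

View pics/w8.png

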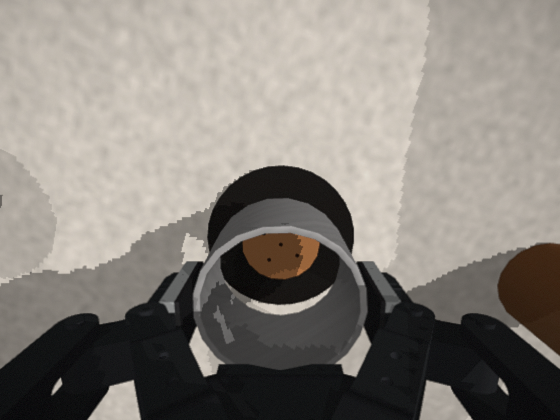

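View pics/s8.png

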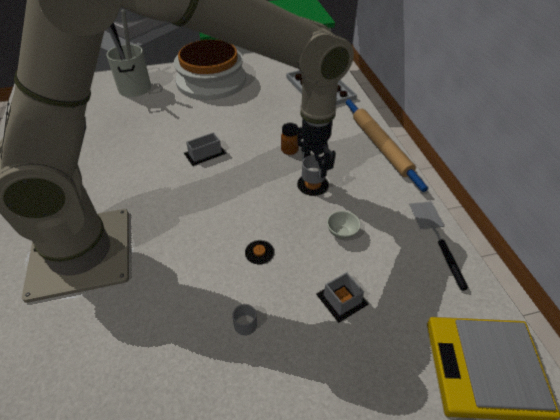

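The large ring hangs centred over its board (board about (281,235) in the wrist view). The side view shows the jar and bowl clear. Lowering.

```bash
python3 -m jog '[[[0,0.0005,-0.012],[0,0,0],0],[[0,0,-0.012],[0,0,0],0],[[0,0,-0.003],[0,0,0],0],[[0,0,0],[0,0,0],0],[[0,0,0],[0,0,0],0]]'
```

```text
clock: 21.48
position: [0.6241, 0.09, 0.0421]
ee_rot: [-0.158, 0.987, -0.001, 0.001]
ft_force: [0.2, 0.3, -1.5]
grip_width: 0.795
```

```bash
python3 -m jog '[[[-0.001,0,-0.004],[0.001,0.001,0],0],[[0,0,-0.001],[0,0,0],0],[[0,0,0],[0,0,0],0]]'
```

```text
clock: 21.85
position: [0.6235, 0.0901, 0.0378]
ee_rot: [-0.158, 0.987, -0.0, 0.001]
ft_force: [-0.4, -0.8, -0.3]
grip_width: 0.793
```

```bash
python3 -m jog '[[[0,0,-0.002],[0,0,0],0],[[0,0,0],[0,0,0],95],[[0,0,0],[0,0,0],100],[[0,0,0],[0,0,0],100],[[0,0,0],[0,0,0],100]]'; python3 -m jog '[[[0,0,0.035],[0,0,0],100],[[0,0,0.05],[0,0,0],100],[[0,0,0.06],[0,0,0],100],[[0,0,0],[0,0,0],100]]'; python3 wr.py w9;python3 ringpose.py w9 .6235 .09 .043
```

```text
clock: 22.48
position: [0.6241, 0.0901, 0.0377]
ee_rot: [-0.158, 0.987, -0.0, 0.002]
ft_force: [-0.3, -0.3, 0.0]
grip_width: 1.001
clock: 22.98
position: [0.6229, 0.0899, 0.1858]
ee_rot: [-0.158, 0.987, -0.0, 0.001]
ft_force: [0.4, -0.5, -0.1]
grip_width: 1.002
[0.6229 0.0899 0.1858] [-1.580e-01  9.874e-01 -2.000e-04  1.000e-03] 1.001975152949162
1083 rect [0.6234 0.0887] [0.067  0.0669] 16.1 circ [0.6238 0.0887] 0.0681 z med 0.0482
```

View pics/w9.png

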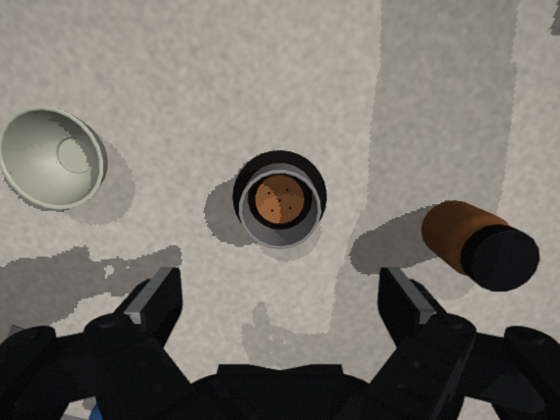

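The large ring is round its biscuit (281,200), within 1.5 mm, rim at 48 mm. Next is the small ring.

```bash
python3 -m jog '[[[-0.033,-0.047,0],[0,0,0],100],[[-0.033,-0.047,0],[0,0,0],100],[[-0.033,-0.047,0],[0,0,0],100],[[-0.033,-0.047,0],[0,0,0],100],[[-0.033,-0.047,0],[0,0,0],100]]'; python3 -m jog '[[[-0.033,-0.047,-0.01],[0,0,0],100],[[-0.025,-0.036,-0.03],[0,0,0],100],[[0,0,-0.01],[0,0,0],100],[[0,0,0],[0,0,0],100],[[0,0,0],[0,0,0],100]]'; python3 wr.py w10;python3 ringpose.py w10 .357 -.287
```

```text
clock: 23.65
position: [0.4491, -0.147, 0.1751]
ee_rot: [-0.162, 0.987, 0.002, -0.006]
ft_force: [-0.3, -1.7, 0.3]
grip_width: 1.004
clock: 24.28
position: [0.3844, -0.2339, 0.12]
ee_rot: [-0.159, 0.987, 0.003, -0.008]
ft_force: [0.4, 0.2, 0.4]
grip_width: 0.999
[ 0.3844 -0.2339  0.12  ] [-0.1586  0.9873  0.0029 -0.0083] 0.9992305697854423
1339 rect [ 0.3569 -0.289 ] [0.049  0.0492] 18.0 circ [ 0.3571 -0.2888] 0.0501 z med 0.0444
```

View pics/w10.png

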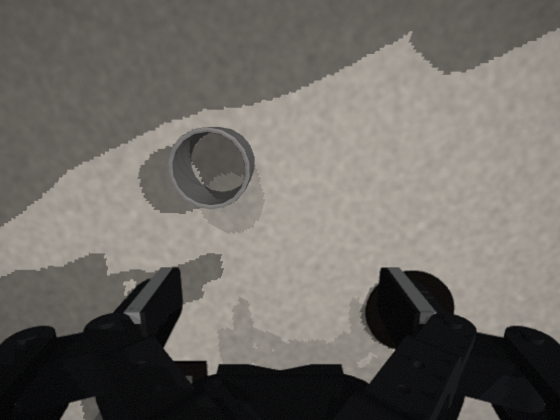

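```bash
python3 -m jog '[[[-0.014,-0.03,0],[-0.003,-0.017,0],100],[[-0.012,-0.022,0],[0,0,0],100],[[0,0,-0.01],[0,0,0],100],[[0,0,0],[0,0,0],100],[[0,0,0],[0,0,0],100]]'
```

```text
clock: 24.95
position: [0.3625, -0.2833, 0.1113]
ee_rot: [-0.163, 0.987, -0.001, 0.002]
ft_force: [0.1, -0.5, 0.2]
grip_width: 1.001
```

```bash
python3 -m jog '[[[-0.0055,-0.005,-0.02],[0.001,0.004,0],100],[[0,0,-0.025],[0,0,0],100],[[0,0,-0.015],[0,0,0],100],[[0,0,0],[0,0,0],100],[[0,0,0],[0,0,0],100]]'
```

```text
clock: 25.58
position: [0.3602, -0.2863, 0.0515]
ee_rot: [-0.166, 0.986, -0.0, 0.001]
ft_force: [-1.1, -0.2, 0.2]
grip_width: 1.005
```

```bash
python3 -m jog '[[[-0.003,-0.002,-0.009],[0,0,0],100],[[0,0,-0.009],[0,0,0],100],[[0,0,0],[0,0,0],100],[[0,0,0],[0,0,0],100]]'
```

```text
clock: 26.08
position: [0.3576, -0.2889, 0.0333]
ee_rot: [-0.166, 0.986, -0.001, 0.002]
ft_force: [0.0, 0.1, -0.2]
grip_width: 0.998
```

```bash
python3 -m jog '[[[0,0,0],[0,0.003,0],0],[[0,0,0],[0,0,0],0],[[0,0,0],[0,0,0],0],[[0,0,0],[0,0,0],0],[[0,0,0],[0,0,0],0]]' 40;python3 -m jog '[[[0,0,0],[0,0,0],0],[[0,0,0],[0,0,0],0]]'
```

```text
clock: 26.7
position: [0.3579, -0.289, 0.034]
ee_rot: [-0.166, 0.986, -0.001, 0.001]
ft_force: [-1.2, -0.9, 0.2]
grip_width: 0.574
clock: 26.95
position: [0.3579, -0.289, 0.034]
ee_rot: [-0.166, 0.986, -0.001, 0.001]
ft_force: [-0.2, -0.2, 1.5]
grip_width: 0.573
```

```bash
python3 -m jog '[[[0,0,0.04],[0,0,0],0],[[0.005,0.01,0.04],[0,0,0],0],[[0.02,0.05,0],[0,0,0],0],[[0.02,0.05,0],[0,0,0],0],[[0.018,0.05,0],[0,0,0],0]]';python3 -m jog '[[[0,0,0],[0,0,0],0],[[0,0,0],[0,0,0],0]]'; python3 wr.py w11
```

```text
clock: 27.58
position: [0.4208, -0.1279, 0.1166]
ee_rot: [-0.162, 0.987, -0.001, 0.001]
ft_force: [0.7, -0.7, -1.1]
grip_width: 0.572
clock: 27.82
position: [0.4217, -0.1245, 0.1165]
ee_rot: [-0.165, 0.986, -0.001, 0.001]
ft_force: [-1.2, -0.0, -0.6]
grip_width: 0.574
[ 0.4217 -0.1245  0.1165] [-0.1649  0.9863 -0.0011  0.0013] 0.5736308418475553
```

View pics/w11.png

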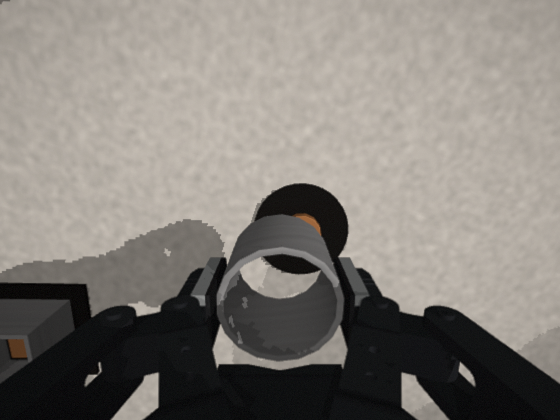

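The small board shows at about (302,228), just ahead and to the right of the held ring. That fits the measured centre (0.427,-0.107).

```bash
python3 -m jog '[[[0.006,0.018,0],[0,0.003,0],0],[[0,0,-0.02],[0,0,0],0],[[0,0,-0.02],[0,0,0],0],[[0,0,0],[0,0,0],0],[[0,0,0],[0,0,0],0]]'; python3 wr.py w12; python3 - <<'E'
from h import *
p,d,K,k1,V=load("pics/w11.npz")
# visible board edge: left, right, bottom extremes on board plane
m=(p.max(2)<30).astype(np.uint8); m[275:]=0;m[:, :250]=0;m[:,352:]=0
c=max(cv2.findContours(m,cv2.RETR_EXTERNAL,cv2.CHAIN_APPROX_NONE)[0],key=len)[:,0]
c=c[(c[:,1]<212)|(c[:,0]>335)]
w=plane(c,.004,K,k1,V)[:,:2]
s=np.linalg.lstsq(np.c_[2*w,np.ones(len(w))],(w**2).sum(1),rcond=None)[0]; print(s[:2],2*np.sqrt(s[2]+s[:2]@s[:2]))
E
```

```text
clock: 28.5
position: [0.4268, -0.1114, 0.076]
ee_rot: [-0.16, 0.987, -0.001, -0.0]
ft_force: [0.1, 0.9, -0.6]
grip_width: 0.575
[ 0.4268 -0.1114  0.076 ] [-1.602e-01  9.871e-01 -1.200e-03 -2.000e-04] 0.5750554814265709
[ 0.43198748 -0.10800347] 0.07873796999062425
```

View pics/w12.png

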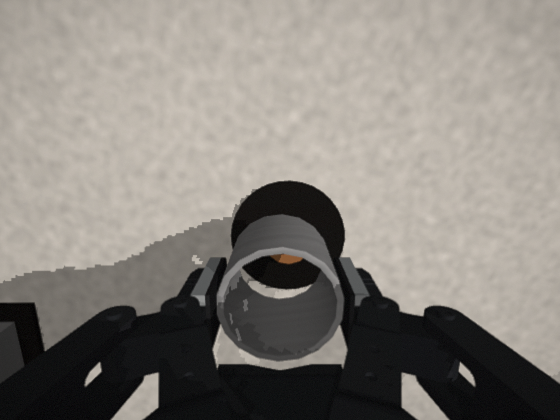

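The first fit gave a 79 mm diameter, which cannot be right (the board is 72 mm), so I'm discarding it. I'll redo it from this clearer view: board left 231, right 345, top 181, bottom 289.

```bash
python3 - <<'E'
from h import *
p,d,K,k1,V=load("pics/w12.npz")
w=plane([(231.5,236),(345,236),(288,181),(288,289)],.004,K,k1,V)
print(w.round(4),np.linalg.norm(w[0]-w[1]),np.linalg.norm(w[2]-w[3]),((w[2]+w[3])/2).round(4),((w[0]+w[1])/2).round(4))
E
```

```text
[[ 0.4363 -0.1416  0.004 ]
 [ 0.4136 -0.0741  0.004 ]
 [ 0.392  -0.1193  0.004 ]
 [ 0.4599 -0.0961  0.004 ]] 0.07127259036336599 0.0717569850725442 [ 0.4259 -0.1077  0.004 ] [ 0.425  -0.1079  0.004 ]
```

Diameters come out at 71.3 and 71.8 mm, and the centre at (0.426,-0.1075), which agrees with the fixed cameras.

```bash
python3 -m jog '[[[0,0.004,-0.012],[0,-0.001,0],0],[[0,0,-0.012],[0,0,0],0],[[0,0,-0.008],[0,0,0],0],[[0,0,0],[0,0,0],0],[[0,0,0],[0,0,0],0]]'
```

```text
clock: 29.18
position: [0.4271, -0.1073, 0.0425]
ee_rot: [-0.16, 0.987, -0.001, 0.001]
ft_force: [-0.2, -0.3, -0.8]
grip_width: 0.572
```

```bash
python3 -m jog '[[[-0.001,0,-0.004],[0.001,0.002,0],0],[[0,0,-0.001],[0,0,0],0],[[0,0,0],[0,0,0],0]]'
```

```text
clock: 29.55
position: [0.4263, -0.1074, 0.038]
ee_rot: [-0.16, 0.987, -0.001, 0.0]
ft_force: [-0.5, -0.9, -0.5]
grip_width: 0.571
```

```bash
python3 -m jog '[[[0,0,-0.002],[0,0,0],0],[[0,0,0],[0,0,0],75],[[0,0,0],[0,0,0],85],[[0,0,0],[0,0,0],85],[[0,0,0],[0,0,0],85]]'; python3 -m jog '[[[0,0,0.035],[0,0,0],90],[[0,0,0.05],[0,0,0],100],[[0,0,0.06],[0,0,0],100],[[0,0,0],[0,0,0],100]]'; python3 wr.py w13;python3 ringpose.py w13 .4265 -.1075 .043
```

```text
clock: 30.18
position: [0.4271, -0.1075, 0.038]
ee_rot: [-0.16, 0.987, -0.001, 0.001]
ft_force: [0.4, -0.3, -0.1]
grip_width: 0.849
clock: 30.68
position: [0.4257, -0.1073, 0.1866]
ee_rot: [-0.16, 0.987, -0.001, -0.0]
ft_force: [0.1, -0.7, -0.2]
grip_width: 1.0
[ 0.4257 -0.1073  0.1866] [-1.599e-01  9.871e-01 -6.000e-04 -4.000e-04] 0.9997467903639597
765 rect [ 0.4255 -0.1089] [0.0491 0.0487] 17.6 circ [ 0.4256 -0.1091] 0.0501 z med 0.0481
```

View pics/w13.png

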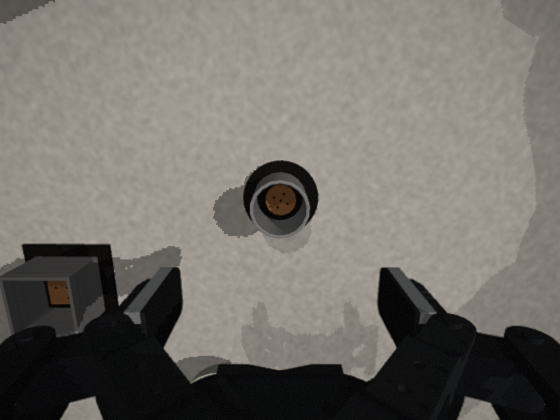

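The small ring sits round its biscuit (281,200). I'll back the arm off and take a last check from the fixed cameras.

```bash
python3 -m jog '[[[0,0.02,0.05],[0,0,0],100],[[0,0.06,0],[0,0,0],100],[[0,0.06,0],[0,0,0],100],[[0,0.05,0],[0,0,0],100],[[0,0,0],[0,0,0],100]]'; python3 wr.py s9 side; python3 wr.py t9 top; for a in ".344 .301" ".578 -.280" ".6235 .09" ".4265 -.1075"; do python3 ringpose.py s9 $a .042; python3 ringpose.py t9 $a .042; done
python3 - <<'E'
from h import *
for f in ("side0","s9"):
    p,d,K,k1,V=load(f"pics/{f}.npz");W=cloud(d,K,k1,V)
    for n,x,y,zl in (("jar",.592,.245,.06),("bowl",.643,-.098,.03)):
        q=W[(np.hypot(W[...,0]-x,W[...,1]-y)<.06)&(W[...,2]>zl)&(W[...,2]<.1)]
        print(f,n,np.round(cv2.minAreaRect(q[:,:2].astype(np.float32))[0],4),len(q),q[:,2].max().round(3))
E
```

```text
clock: 31.35
position: [0.4208, 0.088, 0.2293]
ee_rot: [-0.159, 0.987, 0.001, -0.007]
ft_force: [0.3, -0.4, -0.6]
grip_width: 1.002
[0.4208 0.088  0.2293] [-0.1588  0.9873  0.0011 -0.0066] 1.0019259264970333
[0.4209 0.0859 0.2292] [-1.575e-01  9.875e-01  7.000e-04 -6.900e-03] 0.9957830264160455
182 rect [0.344  0.3027] [0.0922 0.0526] 17.7 circ [0.3439 0.2999] 0.102 z med 0.0471
137 rect [0.3435 0.3025] [0.0911 0.0482] 17.0 circ [0.3438 0.3022] 0.1004 z med 0.0475
259 rect [ 0.5791 -0.2799] [0.0613 0.0612] 17.1 circ [ 0.5792 -0.28  ] 0.0844 z med 0.0479
119 rect [ 0.5775 -0.2805] [0.0608 0.0639] 18.3 circ [ 0.5773 -0.2809] 0.0815 z med 0.0479
140 rect [0.6243 0.0913] [0.07   0.0639] 74.1 circ [0.6255 0.0912] 0.0721 z med 0.0471
90 rect [0.6239 0.089 ] [0.0657 0.0659] 25.9 circ [0.6246 0.0899] 0.068 z med 0.0476
125 rect [ 0.4257 -0.1065] [0.0503 0.0475] 77.5 circ [ 0.4266 -0.1073] 0.0519 z med 0.0476
65 rect [ 0.4264 -0.1081] [0.0463 0.0461] 88.3 circ [ 0.4267 -0.1075] 0.0498 z med 0.0478
side0 jar [0.5997 0.2554] 246 0.089
side0 bowl [ 0.6439 -0.0972] 284 0.045
s9 jar [0.6   0.256] 247 0.09
s9 bowl [ 0.6437 -0.0979] 287 0.044
```

View pics/s9.png

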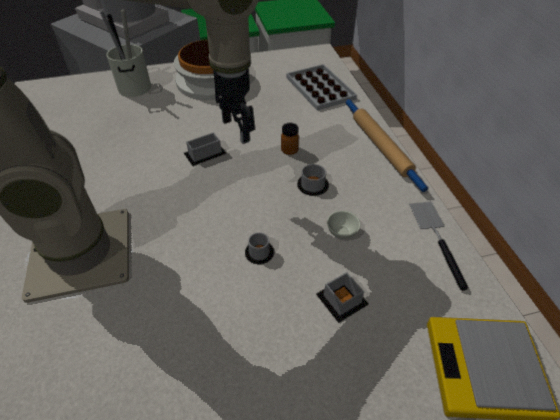

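The side view shows all four rings standing on their own boards, with the jar (290,138) and bowl (343,225) where they were and the gripper clear. I'm letting the arm settle for a moment, then handing in.

```bash
python3 -m jog '[[[0,0,0],[0,0,0],100],[[0,0,0],[0,0,0],100],[[0,0,0],[0,0,0],100]]'; python3 -c "
from workcell import manip; print(manip.hand_in())"
```

```text
clock: 31.82
position: [0.4212, 0.0812, 0.2283]
ee_rot: [-0.154, 0.988, 0.001, -0.008]
ft_force: [0.2, -0.4, -0.2]
grip_width: 1.0
the job is handed in; nothing more can be done
None
```

I placed all four rings (oblong, square, large, small, in that order) round the biscuits of their own shape and size, and handed the job in at about 32 s. The hand-in reports no verdict.

**Last checks:**
- **Position:** in all three camera views each ring's centre was within about 2.5 mm of its board's centre, against the 10 mm allowed.
- **Alignment:** the square and oblong rings were within about 1.5° of their biscuits.
- **Height:** rims read 47–48 mm above the worktop, as expected for rings standing flat on the 4 mm boards.
- **Jar and bowl:** both are upright and moved less than 1 mm, which is within measuring noise.

**Not confirmed or disagreed:**
- I did not measure tilt separately; I judged the rings level from the rim heights and the pictures.
- One wrist-camera circle fit of the small board gave an impossible 79 mm diameter. I discarded it and measured again, getting 71–72 mm and a centre that agreed with the fixed cameras.

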